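# Sweep the finished keys into the tray

## Task

Sweep the two loose brass keys across the bench and in through the open front of the low blue-walled tray with your fingertips, so that both lie entirely inside it, then move away. Only push them along the surface: do not pick them up, and leave the pin tin, padlock, roll of tape and screwdriver where they are.

Things in the scene. Friction and masses are not known exactly. Their poses are not given: they have to be found in the camera images.
- key_1: a brass mortice key (84 x 31 x 11 mm, 35 g) lying flat and loose on the bench at any yaw, the same as the other key; slides freely and turns when pushed off-centre. Origin: centre of its underside (about 5 mm below mid-height); x along its length, z up
- key_2: another brass mortice key (84 x 31 x 11 mm, 35 g) lying flat and loose on the bench at any yaw, the same as the other key; slides freely and turns when pushed off-centre. Origin: centre of its underside (about 5 mm below mid-height); x along its length, z up
- key_1_bow (a point): point on the key's long axis near its ring-shaped head (bow), at mid-height, +40 mm in x from the key's origin
- key_2_bow (a point): point on the key's long axis near its ring-shaped head (bow), at mid-height, +40 mm in x from the key's origin
- key_1_tip (a point): point on the key's long axis near its far end (tip), at mid-height, -40 mm in x from the key's origin
- key_2_tip (a point): point on the key's long axis near its far end (tip), at mid-height, -40 mm in x from the key's origin
- sweep_tray: low metal tray like a dustpan, fixed to the bench: blue walls at back and sides, none in front. Origin: on the bench under its middle; +x from open front to back, y across, z up. Inside: x -75 (front edge) to +75 mm (back wall), y -100 to +100 mm. Floor 2 mm above the bench; front 20 mm ramps up to it. Walls 3 mm thick, 21 mm high; two lugs behind reach x = +99 mm
- pin_tin: round bare-metal tin with a lid, 46 mm across, 32 mm high, loose, standing among the keys; stays where it is. Origin: centre of its underside
- padlock: brass padlock lying flat, 63 x 42 x 19 mm, loose; stays where it is. Origin: centre of its underside
- tape_roll: roll of cream masking tape lying flat, 98 mm across, 25 mm high, loose; stays where it is. Origin: centre of its underside
- screwdriver: screwdriver with yellow handle lying along its y axis, 178 mm long, 31 mm high, loose; stays where it is. Origin: centre of its underside

How it is judged:
By the outcome, as a careful person would: the job done as asked, in the order asked, and still so for the second after the job is handed in, with the robot touching nothing.
It also fails if it takes over 67 s, if anything falls off the work surface, if the arm or the gripper's body presses on something with over 40 N, if the wrist force passes 120 N, or if a joint passes its speed limit or range.

## Robot

A 6-joint arm with a two-finger parallel gripper is mounted at the origin on a cart in front of the work surface, level with it; the furniture and walls round the work are solid. World frame = base frame: x ahead of the robot, y to its left, z up, the work surface at z = 0. Lengths are in m, angles in rad, forces in N, time in s.
With the tool pointing down it reaches from about 0.25 to 0.775 m from the base axis. Payload 4 kg.
Tool frame: the origin (TCP) lies midway between the tips of the shut fingers; the grasp point (between the pads) lies grip_point_offset behind it (grip_point_offset is the distance from the TCP to the grasp point, in m); z points along the fingers, y is the line along which they close (so a half turn about z gives the same grasp; the last joint's range is limited). The gripper opens to 94 mm and grips with 3 to 60 N. Pads are 16 mm wide; open, the fingers measure 119 mm over their backs; the gripper's body (75 mm by 177 mm) begins 78 mm behind the grasp point.
Start: joints at [-1.408, 0.087, 1.371, -0, 1.684, -0.103], TCP at [0.144, -0.531, 0.206] pointing down, gripper open.
Joint ranges: [-3.1, 3.1], [-0.76, 2.03], [0.27, 2.55], [-1.08, 4.22], [0.17, 2.65], [-2.57, 2.57]. Speed limits (rad/s): [2.79, 2.79, 3.14, 3.14, 3.14, 3.14].

## Interface

Orientations are given as [roll, pitch, yaw] about the fixed x, y, z axes, in that order (R = Rz(yaw) Ry(pitch) Rx(roll)).
In Python, from bench import * gives the robot as it stands. The module is installed in compiled form; this text tells all that it offers.
- The arm moves only by the tool apply_moves, never from a script. Its argument "commands" is a list of rows, each a list of 7 numbers: the turn, a rotation vector about the world's x, y, z in rad, then the shift along the world's x, y, z in m, then the opening in per cent of the stroke, from 0 (shut) to 100 (fully open). In form: [[ax, ay, az, x, y, z, jaw], ...]. A call has exactly 5 rows; each row is the pose to reach, as a shift and turn from the pose commanded when the call began; what a row does not reach only later rows make up. A row lasts 1/10 s, in which the tool goes at most 50 mm and 8.59 degrees, less where a joint would pass 70% of its speed; a pose out of reach is approached as far as the arm can. A call with a gripper value outside its range is refused whole. The fingers move at their own pace and stop on an object; the grip force is fixed at half the most. Time passes only in rows, so rows that repeat a pose let the fingers close, or fill a call up. It gives the time, the measured TCP pose, the force, the opening and the grip force at its end, in the units of the state.
- get_obs(): the state, without advancing time (a new reading comes with each control period).
- snapshot(name): name is "side" or "top"; returns a dict with "pixels" (480x640x3 uint8, red, green, blue), "vertical_fov" (degrees; the focal length in pixels is half the picture's height over the tangent of half this angle, whatever the lens; pixels are square), "cx", "cy" (the principal point, pixels), "rvec" (rotation vector, rad) and "tvec" (3), from world to camera coordinates, as OpenCV has them. Camera axes: x right, y down, z forward; pixel columns grow to the right and rows downward; lengths in m; the calibration is good to about 2 mm. A picture is of the moment at which its call begins. There is no depth.
- close_job(): hands the job in; it is judged then, once.
Trained networks look in the newest picture that a camera, given by its name, has taken for a name from the list of things; names that differ only in an ending like _2 or _b are one class to them, and where a whole thing is asked for, a point or a joint stands for the part that bears it (a point fixed in the world has none). Each returns a list of dicts, best first, with "score" (0 to 1); they miss things now and then, are a little off and sometimes report something else, mostly with a low value. They report only what shows in the picture. A call takes as long as a camera call.
- masks_of(camera, query): "mask" (480x640 bool, what is visible of it) and "extent" ([left, top, right, bottom] in pixels, round what is visible of it).
- place_of(camera, query): "pixel" ([column, row] in pixels: a listed point, or the origin of a listed thing).
The state is a dict: "time": time; "joint_positions": joint angles; "qvel": joint speeds; "joint_torque": joint torques, N m; "tool_pos": TCP position; "ee_rot": TCP orientation; "wrist_force": force on the tool from outside, world axes, zero at the start; "wrist_torque": the same for the moment, N m; "width": finger opening in m; "finger_force": force on a finger pad.
Only numpy, scipy, OpenCV 4.12 (cv2) and the standard library are available. Lean on these libraries where they do the work, as an engineer would, in place of code of your own. Each camera call takes 0.05 s, during which the arm holds its last target. There are 200 camera calls.

## Working session

There is one attempt and no reset: what is moved stays moved. The work goes in short steps, Python scripts to look and compute and a tool call to move; the robot and the scene stay as the last step left them, time stands still between calls to the robot, and variables do not carry over. Pictures are saved under pics/ and viewed, at most 10 in all, crops included, and the job is handed in when it is done.

Besides the shell and the picture viewer there is one more tool, called after "Emit:" in YAML: its name, and indented under it one key for each argument. apply_moves: Moves the arm, as the interface text tells. Its arguments: {"type":"object","properties":{"commands":{"type":"array"}},"required":["commands"]}

```bash
mkdir -p pics; cat > h.py <<'E'
from bench import *
import numpy as np, cv2
def ray(s,px,z):
    f=240/np.tan(np.radians(s["vertical_fov"]/2)); R,_=cv2.Rodrigues(np.array(s["rvec"],float)); t=np.array(s["tvec"],float).ravel()
    d=R.T@np.array([(px[0]-s["cx"])/f,(px[1]-s["cy"])/f,1]); c=-R.T@t
    return (c+d*(z-c[2])/d[2])[:2]
def proj(s,P):
    f=240/np.tan(np.radians(s["vertical_fov"]/2)); K=np.array([[f,0,s["cx"]],[0,f,s["cy"]],[0,0,1]])
    return cv2.projectPoints(np.array(P,float),np.array(s["rvec"],float),np.array(s["tvec"],float),K,None)[0].reshape(-1,2)
def save(s,n): cv2.imwrite("pics/"+n,s["pixels"][:,:,::-1])
E
cat > a.py <<'E'
from h import *
for cam in ("top","side"):
    s=snapshot(cam); save(s,cam+"1.png")
    for q,z in (("key_1",0),("key_1_bow",.005),("key_1_tip",.005),("sweep_tray",0),("pin_tin",0),("padlock",0),("tape_roll",0),("screwdriver",0)):
        print(cam,q,[(round(r["score"],2),np.round(r["pixel"]).tolist(),ray(s,r["pixel"],z).round(3).tolist()) for r in place_of(cam,q)[:4]])
o=get_obs();print(o)
E
python3 a.py
```

```text
top key_1 [(0.8, [288.0, 227.0], [0.591, 0.015]), (0.71, [283.0, 293.0], [0.456, 0.02])]
top key_1_bow [(0.75, [293.0, 311.0], [0.42, -0.002])]
top key_1_tip [(0.67, [292.0, 310.0], [0.422, -0.001]), (0.64, [273.0, 275.0], [0.492, 0.041])]
top sweep_tray [(0.94, [185.0, 227.0], [0.585, 0.226])]
top pin_tin [(0.71, [364.0, 266.0], [0.517, -0.144])]
top padlock [(0.74, [478.0, 227.0], [0.604, -0.377]), (0.63, [408.0, 316.0], [0.419, -0.232])]
top tape_roll [(0.58, [262.0, 165.0], [0.723, 0.075])]
top screwdriver [(0.63, [479.0, 233.0], [0.593, -0.378])]
side key_1 [(0.74, [345.0, 314.0], [0.457, 0.019])]
side key_1_bow [(0.78, [371.0, 312.0], [0.418, -0.006])]
side key_1_tip [(0.83, [324.0, 312.0], [0.491, 0.037])]
side sweep_tray [(0.9, [220.0, 373.0], [0.585, 0.226])]
side pin_tin [(0.85, [354.0, 237.0], [0.529, -0.149]), (0.59, [376.0, 156.0], [0.601, -0.393]), (0.29, [270.0, 266.0], [0.637, -0.001]), (0.28, [216.0, 276.0], [0.717, 0.073])]
side padlock [(0.7, [420.0, 228.0], [0.421, -0.238])]
side tape_roll [(0.96, [214.0, 277.0], [0.718, 0.077])]
side screwdriver [(0.76, [378.0, 161.0], [0.59, -0.378]), (0.27, [216.0, 276.0], [0.716, 0.074])]
{'time': 0.9, 'joint_positions': array([-1.40811849e+00,  8.71991915e-02,  1.37067977e+00, -5.18612988e-06,
        1.68364260e+00, -1.03077012e-01]), 'qvel': array([-4.20837412e-04, -4.03847402e-05,  1.52168784e-03,  9.05535584e-04,
       -9.20853922e-04,  2.16335627e-05]), 'joint_torque': array([-1.73460730e-04, -3.40034544e+01, -3.02598846e+01,  7.16640218e-02,
        2.37141241e-02, -8.83345194e-06]), 'tool_pos': array([ 0.14445856, -0.53070158,  0.2055166 ]), 'ee_rot': array([3.14152246e+00, 1.24414804e-05, 2.65754260e-01]), 'wrist_force': array([ 0.00049613,  0.33679203, -0.14361994]), 'wrist_torque': array([-0.06822103,  0.05003636, -0.02916571]), 'finger_force': 0.0, 'width': 0.0943702588105894}
```

View pics/top1.png

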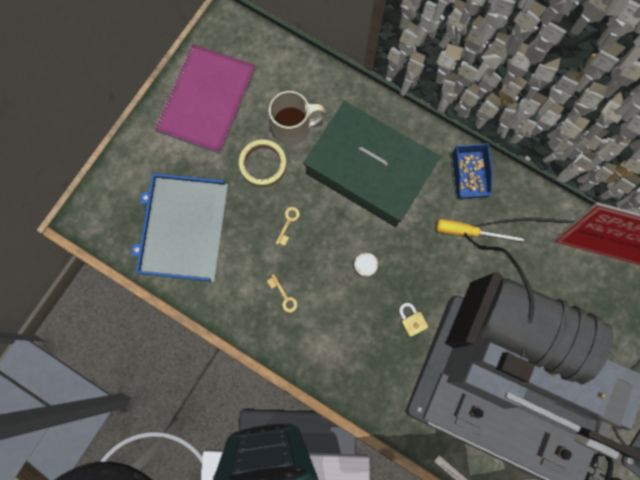

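View pics/side1.png

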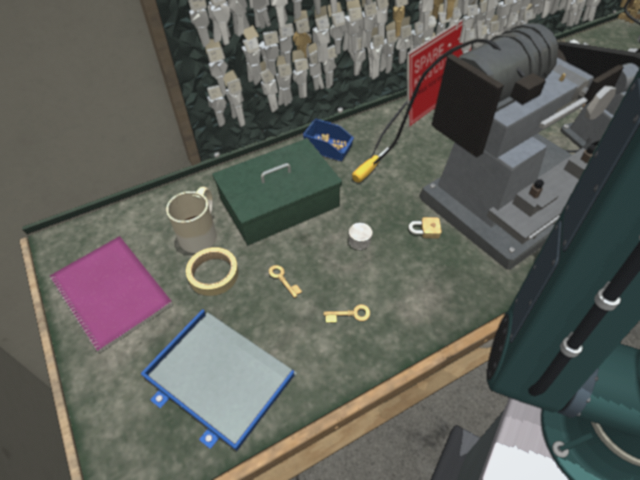

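The top view shows the two keys at about (288,226) and (283,293). The tray spans columns 138–228 with its open front on the right. The tin is at (366,264), the tape at (262,162) and the padlock at (413,320). The side view agrees.

```bash
cat > k.py <<'E'
from h import *
import sys
def keys(cam="top",show=None):
    s=snapshot(cam); 
    if show: save(s,show)
    for r in masks_of(cam,"key_1")[:3]:
        v,u=np.nonzero(r["mask"]); P=np.array([ray(s,p,.004) for p in zip(u,v)])
        c,wh,a=cv2.minAreaRect((P*1000).astype(np.float32)); B=cv2.boxPoints((c,wh,a))
        m=P.mean(0); w,V=np.linalg.eigh(np.cov(P.T)); ax=V[:,1]; ax*=np.sign((m-np.array(c)/1000)@ax) # centroid toward bow?
        print(cam,round(r["score"],2),len(u),"rect c",np.round(c),"wh",np.round(wh),"mean",(m*1000).round(),"axis deg",np.degrees(np.arctan2(ax[1],ax[0])).round(1),"ends",[ (m*1000+ax*1000*t).round().tolist() for t in ((P-m)@ax).min()*np.array([1,0])+((P-m)@ax).max()*np.array([0,1])])
    return s
if __name__=="__main__": keys(*sys.argv[1:])
E
python3 k.py top; python3 k.py side; python3 - <<'E'
from h import *
for cam in("top","side"):
    s=snapshot(cam)
    r=masks_of(cam,"sweep_tray")[0]; m=r["mask"].astype(np.uint8)
    c=max(cv2.findContours(m,0,2)[0],key=cv2.contourArea); q=cv2.approxPolyDP(cv2.convexHull(c),6,True)[:,0]
    print(cam,[(p.tolist(),ray(s,p,.0).round(3).tolist(),ray(s,p,.021).round(3).tolist()) for p in q])
    for px in ([(308,170),(395,222),(345,102),(400,213)] if cam=="top" else [(250,238),(342,205),(215,175),(338,183)]): print(px,ray(s,px,0).round(3),ray(s,px,.08).round(3))
    if cam=="top":
        for th in (4,8,12):
            t=np.radians(90+th);R=np.array([[np.cos(t),-np.sin(t)],[np.sin(t),np.cos(t)]])
            P=[np.r_[np.array([.585,.226])+R@np.array(a),z] for a,z in (((-.075,-.1),.0),((-.075,.1),.0),((.078,.103),.021),((.078,-.103),.021))]
            print(th,np.round(P,3).tolist(),proj(s,P).round().tolist())
E
```

```text
top 0.51 296 rect c [456.  19.] wh [85. 27.] mean [455.  19.] axis deg -141.4 ends [[489.0, 46.0], [422.0, -7.0]]
top 0.51 238 rect c [595.  17.] wh [28. 81.] mean [595.  16.] axis deg -18.8 ends [[557.0, 29.0], [633.0, 3.0]]
side 0.64 356 rect c [455.  19.] wh [85. 32.] mean [453.  20.] axis deg -141.4 ends [[487.0, 47.0], [421.0, -6.0]]
side 0.51 292 rect c [593.  15.] wh [28. 83.] mean [596.  16.] axis deg -20.0 ends [[554.0, 31.0], [633.0, 2.0]]
top [([154, 173], [0.698, 0.3], [0.692, 0.294]), ([227, 184], [0.679, 0.146], [0.673, 0.142]), ([214, 280], [0.478, 0.159], [0.475, 0.156]), ([136, 272], [0.489, 0.318], [0.486, 0.312]), ([141, 195], [0.65, 0.323], [0.644, 0.316])]
(308, 170) [ 0.715 -0.022] [ 0.69  -0.024]
(395, 222) [ 0.61  -0.205] [ 0.591 -0.195]
(345, 102) [ 0.87  -0.096] [ 0.835 -0.093]
(400, 213) [ 0.629 -0.215] [ 0.609 -0.204]
4 [[0.69, 0.158, 0.0], [0.49, 0.144, 0.0], [0.477, 0.297, 0.021], [0.682, 0.311, 0.021]] [[221.0, 179.0], [222.0, 274.0], [143.0, 277.0], [145.0, 177.0]]
8 [[0.694, 0.166, 0.0], [0.496, 0.138, 0.0], [0.472, 0.289, 0.021], [0.676, 0.318, 0.021]] [[218.0, 177.0], [225.0, 271.0], [147.0, 279.0], [142.0, 180.0]]
12 [[0.698, 0.173, 0.0], [0.503, 0.132, 0.0], [0.468, 0.281, 0.021], [0.67, 0.324, 0.021]] [[214.0, 175.0], [228.0, 268.0], [151.0, 281.0], [139.0, 183.0]]
side [([202, 310], [0.69, 0.146], [0.678, 0.153]), ([294, 372], [0.478, 0.161], [0.472, 0.168]), ([237, 449], [0.486, 0.31], [0.48, 0.313]), ([201, 442], [0.541, 0.33], [0.533, 0.332]), ([151, 400], [0.654, 0.321], [0.643, 0.323]), ([142, 375], [0.697, 0.296], [0.685, 0.299])]
(250, 238) [ 0.714 -0.037] [0.667 0.009]
(342, 205) [ 0.594 -0.213] [ 0.56  -0.149]
(215, 175) [ 0.893 -0.147] [ 0.829 -0.09 ]
(338, 183) [ 0.635 -0.268] [ 0.597 -0.198]
```

```bash
python3 - <<'E'
from h import *
for c in("top","side"):
    s=snapshot(c); print(c,proj(s,[[.144,-.531,.206],[.144,-.531,.35],[.144,-.531,.0],[0,0,0],[0,0,.3],[.05,-.2,.5]]).round().tolist())
    print([ray(s,p,z).round(2).tolist() for p in ([(460,330),(410,410),(487,276),(530,310),(600,300)] if c=="top" else [(435,125),(450,52),(525,90),(510,265),(425,190)]) for z in (0,.15,.25)])
E
```

```text
top [[618.0, 490.0], [670.0, 512.0], [565.0, 466.0], [282.0, 539.0], [270.0, 603.0], [446.0, 632.0]]
[[0.39, -0.34], [0.39, -0.3], [0.38, -0.28], [0.24, -0.24], [0.25, -0.21], [0.26, -0.2], [0.5, -0.39], [0.48, -0.35], [0.47, -0.32], [0.44, -0.48], [0.42, -0.42], [0.42, -0.39], [0.46, -0.62], [0.45, -0.55], [0.44, -0.5]]
side [[634.0, 113.0], [678.0, 41.0], [588.0, 189.0], [609.0, 436.0], [738.0, 352.0], [828.0, 77.0]]
[[0.52, -0.57], [0.47, -0.38], [0.44, -0.25], [0.62, -0.91], [0.55, -0.65], [0.5, -0.48], [0.37, -0.83], [0.35, -0.59], [0.34, -0.43], [0.23, -0.24], [0.24, -0.11], [0.24, -0.03], [0.46, -0.35], [0.42, -0.2], [0.39, -0.1]]
```

Emit:
apply_moves:
  commands:
    - [0, 0, 0, 0, 0, 0.05, 45]
    - [0, 0, 0, 0, 0, 0.1, 45]
    - [0, 0, 0, 0, 0, 0.15, 45]
    - [0, 0, 0, 0, 0, 0.2, 45]
    - [0, 0, 0, 0, 0, 0.25, 45]

```text
time: 1.9
tool_pos: [0.1444, -0.5301, 0.4578]
ee_rot: [3.141, 0.0, 0.266]
wrist_force: [-0.2, -0.9, 0.5]
width: 0.0571
finger_force: 0.0
```

Emit:
apply_moves:
  commands:
    - [0, 0, 0.07, 0.03, 0.035, 0, 45]
    - [0, 0, 0.14, 0.06, 0.07, 0, 45]
    - [0, 0, 0.21, 0.09, 0.105, 0, 45]
    - [0, 0, 0.28, 0.12, 0.14, 0, 45]
    - [0, 0, 0.35, 0.15, 0.175, 0, 45]

```text
time: 2.4
tool_pos: [0.2953, -0.3542, 0.4557]
ee_rot: [3.141, -0.0, 0.618]
wrist_force: [0.5, -0.2, -0.4]
width: 0.0422
finger_force: 0.0
```

Emit:
apply_moves:
  commands:
    - [0, 0, 0.07, 0.03, 0.035, 0, 45]
    - [0, 0, 0.14, 0.06, 0.07, 0, 45]
    - [0, 0, 0.21, 0.09, 0.105, 0, 45]
    - [0, 0, 0.28, 0.12, 0.14, 0, 45]
    - [0, 0, 0.35, 0.15, 0.175, 0, 45]

```text
time: 2.9
tool_pos: [0.4453, -0.179, 0.4558]
ee_rot: [3.141, -0.0, 0.969]
wrist_force: [0.4, -0.0, 0.5]
width: 0.0425
finger_force: 0.0
```

Emit:
apply_moves:
  commands:
    - [0, 0, 0.06, 0.03, 0.036, 0, 45]
    - [0, 0, 0.12, 0.06, 0.072, 0, 45]
    - [0, 0, 0.18, 0.09, 0.108, 0, 45]
    - [0, 0, 0.26, 0.115, 0.137, 0, 45]
    - [0, 0, 0.26, 0.138, 0.162, 0, 45]

```text
time: 3.4
tool_pos: [0.5834, -0.0167, 0.4553]
ee_rot: [-3.142, -0.0, 1.229]
wrist_force: [-0.3, -0.6, -0.3]
width: 0.0422
finger_force: 0.0
```

Emit:
apply_moves:
  commands:
    - [0, 0, 0, 0, 0, -0.05, 45]
    - [0, 0, 0, 0, 0, -0.1, 45]
    - [0, 0, 0, 0, 0, -0.15, 45]
    - [0, 0, 0, 0, 0, -0.2, 45]
    - [0, 0, 0, 0, 0, -0.25, 45]

```text
time: 3.9
tool_pos: [0.5822, -0.0186, 0.2036]
ee_rot: [3.141, -0.0, 1.226]
wrist_force: [1.0, -0.0, 0.8]
width: 0.0423
finger_force: 0.0
```

Emit:
apply_moves:
  commands:
    - [0, 0, 0, 0, 0, -0.05, 45]
    - [0, 0, 0, 0, 0, -0.1, 45]
    - [0, 0, 0, 0, 0, -0.14, 45]
    - [0, 0, 0, 0, 0, -0.16, 45]
    - [0, 0, 0, 0, 0, -0.16, 45]

```text
time: 4.4
tool_pos: [0.5791, -0.0183, 0.0409]
ee_rot: [-3.133, 0.002, 1.226]
wrist_force: [-0.7, 0.2, 0.2]
width: 0.0421
finger_force: 0.0
```

```bash
python3 k.py top t2.png; python3 k.py side s2.png; python3 -c "
from h import *
o=get_obs();print(o['tool_pos'],o['ee_rot'])"
```

```text
side 0.85 319 rect c [454.  20.] wh [81. 30.] mean [455.  21.] axis deg 37.6 ends [[422.0, -4.0], [486.0, 46.0]]
side 0.75 295 rect c [593.  16.] wh [26. 85.] mean [593.  17.] axis deg 161.5 ends [[634.0, 3.0], [553.0, 30.0]]
[ 0.58421737 -0.01892456  0.04802475] [ 3.13721746e+00 -9.39608075e-04  1.22580987e+00]
```

View pics/s2.png

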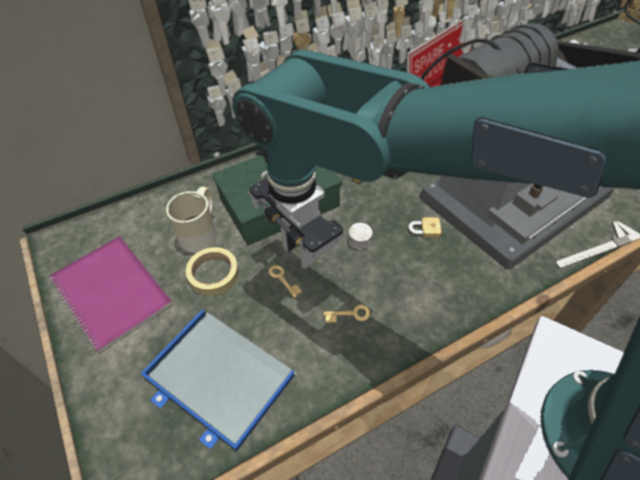

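Emit:
apply_moves:
  commands:
    - [0, 0, 0, 0, 0, -0.01, 45]
    - [0, 0, 0, 0, 0, -0.02, 45]
    - [0, 0, 0, 0, 0, -0.03, 45]
    - [0, 0, 0, 0, 0, -0.035, 45]
    - [0, 0, 0, 0, 0, -0.035, 45]

```text
time: 5.1
tool_pos: [0.5813, -0.0186, 0.0088]
ee_rot: [-3.139, 0.001, 1.226]
wrist_force: [0.8, 0.6, -0.3]
width: 0.0424
finger_force: 0.0
```

Emit:
apply_moves:
  commands:
    - [0, 0, 0, 0, 0, -0.004, 45]
    - [0, 0, 0, 0.002, 0.01, -0.004, 45]
    - [0, 0, 0.02, 0.004, 0.022, -0.004, 45]
    - [0, 0, 0.04, 0.007, 0.034, -0.004, 45]
    - [0, 0, 0.06, 0.009, 0.046, -0.004, 45]

```text
time: 5.6
tool_pos: [0.5921, 0.0287, 0.007]
ee_rot: [3.141, -0.0, 1.288]
wrist_force: [-0.1, 0.3, 0.5]
width: 0.0422
finger_force: 0.2
```

```bash
python3 k.py side; python3 k.py top
```

```text
side 0.68 358 rect c [455.  19.] wh [85. 32.] mean [453.  20.] axis deg -142.7 ends [[488.0, 47.0], [420.0, -5.0]]
side 0.5 227 rect c [597.  44.] wh [24. 83.] mean [596.  45.] axis deg 170.4 ends [[638.0, 37.0], [557.0, 51.0]]
top 0.51 82 rect c [429.   1.] wh [18. 28.] mean [428.   1.] axis deg 117.9 ends [[435.0, -12.0], [422.0, 13.0]]
```

Emit:
apply_moves:
  commands:
    - [0, 0, 0.03, 0.001, 0.013, -0.001, 45]
    - [0, 0, 0.06, 0.002, 0.026, -0.001, 45]
    - [0, 0, 0.09, 0.003, 0.039, -0.001, 45]
    - [0, 0, 0.12, 0.003, 0.052, -0.001, 45]
    - [0, 0, 0.15, 0.003, 0.065, 0.0, 45]

```text
time: 6.3
tool_pos: [0.5943, 0.0938, 0.0064]
ee_rot: [-3.141, -0.0, 1.439]
wrist_force: [0.6, -1.0, 0.0]
width: 0.0424
finger_force: 0.2
```

```bash
python3 k.py side
```

```text
side 0.72 280 rect c [596. 111.] wh [23. 82.] mean [596. 111.] axis deg 177.3 ends [[637.0, 109.0], [556.0, 113.0]]
side 0.67 240 rect c [453.  24.] wh [79. 22.] mean [461.  27.] axis deg 33.4 ends [[421.0, 1.0], [487.0, 44.0]]
```

Emit:
apply_moves:
  commands:
    - [0, 0, 0.02, 0.0, 0.013, 0.0, 45]
    - [0, 0, 0.04, 0.0, 0.026, 0.0, 45]
    - [0, 0, 0.06, 0.0, 0.039, 0.001, 45]
    - [0, 0, 0.06, 0.001, 0.052, 0.001, 45]
    - [0, 0, 0.06, 0.002, 0.065, 0.001, 45]

```text
time: 6.9
tool_pos: [0.5969, 0.1578, 0.0082]
ee_rot: [3.141, 0.001, 1.496]
wrist_force: [-1.2, -4.1, 6.4]
width: 0.0424
finger_force: 3.5
```

```bash
python3 k.py side s3.png
```

```text
side 0.83 276 rect c [599. 176.] wh [25. 84.] mean [606. 174.] axis deg 3.4 ends [[557.0, 171.0], [641.0, 176.0]]
side 0.69 457 rect c [455.  19.] wh [85. 36.] mean [452.  18.] axis deg -141.4 ends [[487.0, 47.0], [421.0, -6.0]]
```

Emit:
apply_moves:
  commands:
    - [0, 0, 0.0, 0.0, 0.01, 0.0015, 45]
    - [0, 0, 0.0, 0.001, 0.02, 0.0015, 45]
    - [0, 0, 0.0, 0.002, 0.03, 0.0015, 45]
    - [0, 0, 0.0, 0.003, 0.04, 0.0015, 45]
    - [0, 0, 0.0, 0.003, 0.05, 0.0015, 45]

```text
time: 7.5
tool_pos: [0.5997, 0.2081, 0.009]
ee_rot: [3.141, 0.0, 1.496]
wrist_force: [-0.6, -1.8, 2.2]
width: 0.042
finger_force: 1.3
```

```bash
python3 k.py side s4.png
```

```text
side 0.88 349 rect c [452.  23.] wh [83. 32.] mean [453.  20.] axis deg -142.7 ends [[487.0, 46.0], [421.0, -4.0]]
side 0.56 282 rect c [601. 229.] wh [24. 83.] mean [608. 226.] axis deg 3.4 ends [[560.0, 223.0], [643.0, 228.0]]
```

View pics/s4.png

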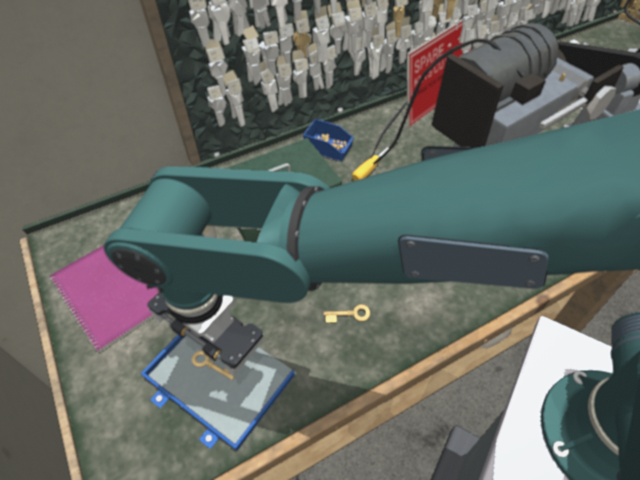

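The side view shows key A inside the tray at (215,362), with key B untouched at (347,314). I'll push A a little deeper, then back off.

Emit:
apply_moves:
  commands:
    - [0, 0, 0.0, 0.0, 0.01, 0.0, 45]
    - [0, 0, 0.0, 0.0, 0.02, 0.0, 45]
    - [0, 0, 0.0, 0.0, 0.03, 0.0, 45]
    - [0, 0, 0.0, 0.0, 0.038, 0.0, 45]
    - [0, 0, 0.0, 0.0, 0.02, 0.0, 45]

```text
time: 8.1
tool_pos: [0.599, 0.2302, 0.0087]
ee_rot: [-3.141, -0.002, 1.5]
wrist_force: [-0.1, -0.1, 0.6]
width: 0.0426
finger_force: 0.0
```

Emit:
apply_moves:
  commands:
    - [0, 0, 0.0, 0.0, -0.02, 0.03, 45]
    - [0, 0, 0.0, 0.0, -0.04, 0.06, 45]
    - [0, 0, 0.0, -0.02, -0.08, 0.08, 45]
    - [0, 0, 0.0, -0.05, -0.11, 0.08, 45]
    - [0, 0, 0.0, -0.08, -0.14, 0.08, 45]

```text
time: 8.6
tool_pos: [0.5188, 0.0853, 0.0896]
ee_rot: [3.14, 0.0, 1.495]
wrist_force: [-0.2, -1.0, 0.8]
width: 0.0421
finger_force: 0.0
```

Emit:
apply_moves:
  commands:
    - [0, 0, -0.03, -0.02, -0.04, 0.0, 45]
    - [0, 0, -0.06, -0.04, -0.08, 0.0, 45]
    - [0, 0, -0.1, -0.064, -0.12, 0.0, 45]
    - [0, 0, -0.1, -0.064, -0.12, -0.03, 45]
    - [0, 0, -0.1, -0.064, -0.12, -0.05, 45]

```text
time: 9.1
tool_pos: [0.4541, -0.0347, 0.038]
ee_rot: [3.141, 0.0, 1.392]
wrist_force: [-0.8, 0.6, 0.0]
width: 0.0424
finger_force: 0.0
```

```bash
python3 k.py side; python3 -c "
from h import *
o=get_obs();print(o['tool_pos'],o['ee_rot'])"
```

```text
side 0.81 355 rect c [454.  19.] wh [83. 32.] mean [452.  19.] axis deg -141.4 ends [[486.0, 46.0], [421.0, -6.0]]
side 0.73 366 rect c [603. 263.] wh [83. 25.] mean [601. 263.] axis deg -172.8 ends [[644.0, 268.0], [561.0, 258.0]]
[ 0.45197184 -0.03315176  0.0357239 ] [-3.13442395e+00 -5.77571731e-05  1.39396807e+00]
```

Emit:
apply_moves:
  commands:
    - [0, 0, 0, 0, 0, -0.02, 45]
    - [0, 0, 0, 0, 0, -0.034, 45]
    - [0, 0, 0, 0, 0.005, -0.034, 45]
    - [0, 0, 0, 0, 0.015, -0.034, 45]
    - [0, 0, 0, 0, 0.027, -0.034, 45]

```text
time: 9.7
tool_pos: [0.4565, -0.005, 0.0063]
ee_rot: [3.139, -0.0, 1.395]
wrist_force: [0.5, 0.5, -0.3]
width: 0.0424
finger_force: 0.0
```

Emit:
apply_moves:
  commands:
    - [0, 0, 0, 0, 0.008, 0, 45]
    - [0, 0, 0, -0.001, 0.016, 0, 45]
    - [0, 0, 0, -0.002, 0.024, 0, 45]
    - [0, 0, 0, -0.002, 0.028, 0, 45]
    - [0, 0, 0, -0.002, 0.028, 0, 45]

```text
time: 10.2
tool_pos: [0.4534, 0.0229, 0.0051]
ee_rot: [3.141, 0.0, 1.397]
wrist_force: [0.1, -0.3, 0.5]
width: 0.0421
finger_force: 0.0
```

```bash
python3 k.py side
```

```text
side 0.96 435 rect c [602. 262.] wh [84. 27.] mean [601. 263.] axis deg -174.6 ends [[644.0, 267.0], [560.0, 259.0]]
side 0.68 369 rect c [464.  42.] wh [31. 84.] mean [462.  44.] axis deg 167.3 ends [[505.0, 34.0], [424.0, 53.0]]
```

Emit:
apply_moves:
  commands:
    - [0, 0, -0.08, 0.003, 0.008, 0, 45]
    - [0, 0, -0.16, 0.007, 0.016, 0, 45]
    - [0, 0, -0.25, 0.012, 0.024, 0, 45]
    - [0, 0, -0.34, 0.017, 0.032, 0, 45]
    - [0, 0, -0.43, 0.022, 0.039, 0, 45]

```text
time: 10.8
tool_pos: [0.4756, 0.0612, 0.0049]
ee_rot: [-3.142, 0.0, 0.961]
wrist_force: [0.3, 0.3, 0.1]
width: 0.0423
finger_force: 0.1
```

```bash
python3 k.py side
```

```text
side 0.9 373 rect c [494.  73.] wh [29. 87.] mean [493.  75.] axis deg 140.5 ends [[528.0, 46.0], [462.0, 101.0]]
side 0.89 371 rect c [603. 261.] wh [83. 26.] mean [602. 263.] axis deg -173.2 ends [[644.0, 268.0], [561.0, 258.0]]
```

Emit:
apply_moves:
  commands:
    - [0, 0, 0, 0.009, 0.011, 0, 45]
    - [0, 0, 0, 0.018, 0.022, 0, 45]
    - [0, 0, 0, 0.027, 0.033, 0, 45]
    - [0, 0, 0, 0.036, 0.043, 0, 45]
    - [0, 0, 0, 0.045, 0.053, 0, 45]

```text
time: 11.4
tool_pos: [0.5214, 0.1154, 0.005]
ee_rot: [3.141, 0.0, 0.967]
wrist_force: [-0.0, -0.5, 1.0]
width: 0.0424
finger_force: 0.1
```

```bash
python3 k.py side s5.png
```

```text
side 0.91 386 rect c [602. 262.] wh [84. 26.] mean [603. 263.] axis deg 6.0 ends [[561.0, 258.0], [644.0, 267.0]]
side 0.43 75 rect c [541. 133.] wh [13. 75.] mean [532. 142.] axis deg 139.5 ends [[571.0, 109.0], [513.0, 159.0]]
```

Emit:
apply_moves:
  commands:
    - [0, 0, 0.0, 0.006, 0.01, 0.001, 45]
    - [0, 0, 0.05, 0.012, 0.02, 0.002, 45]
    - [0, 0, 0.1, 0.017, 0.031, 0.003, 45]
    - [0, 0, 0.15, 0.021, 0.042, 0.003, 45]
    - [0, 0, 0.2, 0.024, 0.053, 0.003, 45]

```text
time: 12.0
tool_pos: [0.5448, 0.1678, 0.0082]
ee_rot: [3.141, 0.0, 1.167]
wrist_force: [-1.4, -0.7, 0.6]
width: 0.0424
finger_force: 0.3
```

```bash
python3 k.py side s6.png;python3 k.py top t6.png
```

```text
side 0.85 362 rect c [601. 262.] wh [82. 25.] mean [601. 262.] axis deg -175.4 ends [[642.0, 265.0], [560.0, 259.0]]
side 0.77 240 rect c [564. 185.] wh [20. 83.] mean [562. 187.] axis deg 151.3 ends [[601.0, 166.0], [528.0, 206.0]]
```

View pics/s6.png

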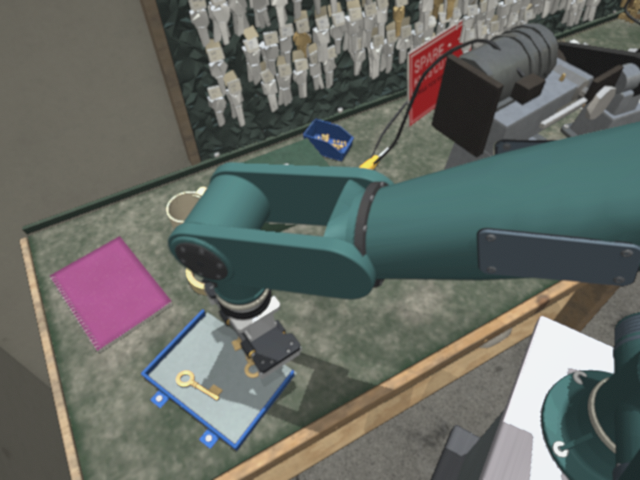

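Emit:
apply_moves:
  commands:
    - [0, 0, 0.06, 0.001, 0.009, 0.0, 45]
    - [0, 0, 0.12, 0.002, 0.018, 0.0, 45]
    - [0, 0, 0.18, 0.003, 0.026, 0.0, 45]
    - [0, 0, 0.24, 0.003, 0.034, 0.0, 45]
    - [0, 0, 0.24, 0.002, 0.014, 0.0, 45]

```text
time: 12.7
tool_pos: [0.5464, 0.1829, 0.008]
ee_rot: [3.141, -0.001, 1.408]
wrist_force: [0.4, -0.5, -0.1]
width: 0.0423
finger_force: 0.0
```

Emit:
apply_moves:
  commands:
    - [0, 0, 0, 0, -0.01, 0.03, 45]
    - [0, 0, 0, 0, -0.03, 0.07, 45]
    - [0, 0, 0, -0.03, -0.07, 0.11, 45]
    - [0, 0, 0, -0.06, -0.11, 0.15, 45]
    - [0, 0, 0, -0.09, -0.15, 0.19, 45]

```text
time: 13.2
tool_pos: [0.4749, 0.056, 0.1728]
ee_rot: [3.141, 0.0, 1.404]
wrist_force: [0.5, -0.5, 1.2]
width: 0.0424
finger_force: 0.0
```

Emit:
apply_moves:
  commands:
    - [0, 0, 0, -0.02, -0.04, 0.02, 45]
    - [0, 0, 0, -0.04, -0.08, 0.04, 45]
    - [0, 0, 0, -0.06, -0.12, 0.06, 45]
    - [0, 0, 0, -0.06, -0.12, 0.06, 45]
    - [0, 0, 0, -0.06, -0.12, 0.06, 45]

```text
time: 13.7
tool_pos: [0.4159, -0.0633, 0.2322]
ee_rot: [3.14, -0.0, 1.402]
wrist_force: [0.4, -0.3, -0.1]
width: 0.0421
finger_force: 0.0
```

```bash
python3 k.py side s7.png;python3 k.py top t7.png
```

```text
side 0.84 320 rect c [603. 260.] wh [80. 25.] mean [602. 263.] axis deg -173.1 ends [[643.0, 268.0], [562.0, 258.0]]
top 0.68 185 rect c [562. 223.] wh [25. 81.] mean [561. 221.] axis deg 170.1 ends [[602.0, 214.0], [522.0, 228.0]]
top 0.53 152 rect c [601. 263.] wh [78. 23.] mean [593. 262.] axis deg -173.3 ends [[640.0, 267.0], [562.0, 258.0]]
```

View pics/s7.png

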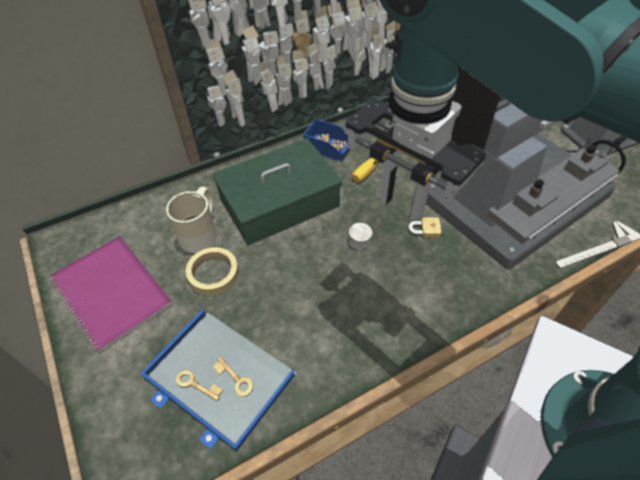

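View pics/t7.png

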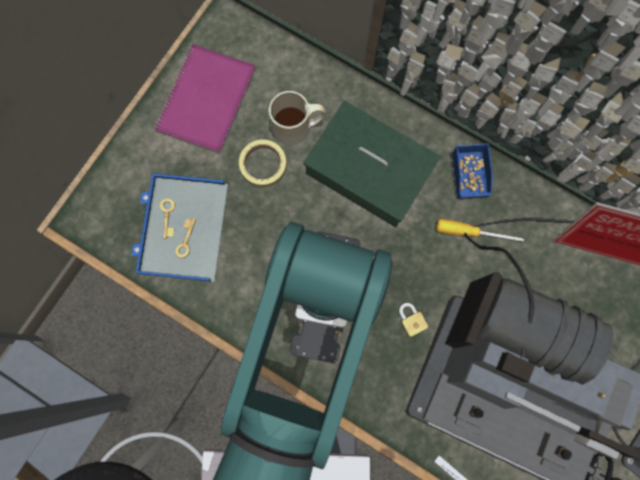

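Both keys lie fully inside the tray: (168,218) and (186,238) in the top view, (200,385) and (233,377) in the side view. The tin, padlock, tape and screwdriver haven't moved, and the arm is clear, so I'm handing in.

```bash
python3 -c "
from bench import *
print(close_job())"
```

```text
the job is handed in; nothing more can be done
None
```

Both keys were pushed along the bench into the blue tray and lie fully inside it. The pin tin, padlock, tape roll and screwdriver did not visibly move, the arm is clear, and I handed the job in at about 14 s.

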